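Vice parallels back into their graded rack

TASK

Put the two loose steel vice parallels back into the rack on the bench, each in the slot made for its thickness (the narrowest one that it goes down into), and press it past the spring until it sits fully home on the slot's floor, upright and with its ends sticking out about equally at both sides. The rack's insert can sit up to a centimetre and a half off the middle of its tray, so feel for the slots, and never press on the rack, or a bar into it, with more than 40 N. Leave the other things on the bench where they are.

Things in the scene. Friction and masses are not known exactly. Their poses are not given: they have to be found in the camera images.
- rack: Rack for vice parallels, fixed on the bench: a shallow blue steel tray, 98 x 230 x 10 mm, holding a charcoal plastic insert, 90 mm (x) by 190 mm (y), with four slots along x, open at both ends. Origin: centre of the tray's underside, at bench height. x: along the slots; y: along the row, widest slot at +y; z up. Insert: top 32 mm above the bench, slots 20 mm deep, so their floors 12 mm above it.
- insert_end (a point): Where the top edge of the insert's end face beside the narrowest slot (-y end, rack frame [0, -95, 32] mm) would be if the insert lay mid-tray. It really lies anywhere up to 15 mm to either side along the rack's y, and slots and end faces shift with it; the poses listed do not show this. It is stiff and does not slide in use. The end face is upright and can be touched above the tray's 10 mm wall.
- slot_12 (a point): Nominal middle of the floor of the slot for the 12 mm bar (rack frame [0, -24, 12] mm, insert mid-tray), really shifted with the insert. Axes as the rack. Slot 13.5 mm wide, mouth with 1.5 mm 45 degree chamfers. A brass spring leaf, 3 mm proud of the -y wall from 4 mm below the top, yields sideways: pushing a bar home takes about 8 to 16 N; its weight alone does not.
- slot_8 (a point): The same for the 8 mm bar (rack frame [0, -72, 12] mm): slot 9.5 mm wide, same depth, chamfers and spring leaf. The other two slots, at y = +24 (16 mm, empty, stays empty) and +72 mm (holds its 20 mm bar, fixed, top 52 mm above the bench), are alike. With both bars home 36 to 38 mm is free between a bar and its neighbour, so open the fingers only part way.
- bar_12: Thicker loose steel parallel: 110 mm long (x), 12 mm thick (y), 40 mm high (z), about 0.4 kg, a row of five dark holes in its faces; it stands on its long narrow edge. Origin: centre of its underside. Home in its slot its underside is 12 mm and its top 52 mm above the bench.
- bar_8: Thinner loose steel parallel: 110 mm long (x), 8 mm thick (y), 40 mm high (z), about 0.27 kg, otherwise like the thicker one; it stands on its long narrow edge and tips over easily. Origin: centre of its underside. Home in its slot its underside is 12 mm and its top 52 mm above the bench.
- screw_tin: Bystander, to be left alone: round tin of screws, 62 mm across, 46 mm high. Origin: middle of its underside.
- tape_measure: Bystander, to be left alone: yellow pocket tape, 47 x 93 x 65 mm. Origin: middle of its underside.
- spanner_17: Bystander, to be left alone: steel spanner lying flat, 144 mm long. Origin: middle of its underside.
- hex_key: Bystander, to be left alone: L-shaped hex key lying flat, 83 mm long. Origin: middle of its underside.
- g_clamp: Bystander, to be left alone: small green G-clamp lying on its side, 118 mm long. Origin: middle of its underside.
- centre_punch: Bystander, to be left alone: steel centre punch lying flat, 103 mm long, 10 mm thick. Origin: middle of its underside.
- fuse_case: Bystander, to be left alone: small red and white fuse case, 40 x 56 x 18 mm. Origin: middle of its underside.
- wood_block: Bystander, to be left alone: softwood offcut, 150 x 98 x 47 mm. Origin: middle of its underside.

How it is judged:
At the end, for the whole second after the job is handed in: Both bars at rest in their own slots (12 mm bar in the third, 8 mm bar in the fourth and narrowest), underside no more than 1.5 mm above the slot's floor, upright and in line with the slot within 0.05 rad, middle of the bar within 10 mm of the rack's middle along the slot (y of bar_12 in the frame of rack between -0.042 and -0.006 m and x of bar_12 in the frame of rack between -0.01 and 0.01 m and z of bar_12 in the frame of rack between 0.0105 and 0.0135 m and angle between the x axis of each of bar_12, bar_8 and the x axis of rack, either way round below 0.05 rad and angle between each of bar_12, bar_8's own z axis and vertical below 0.05 rad and linear speed of each of bar_12, bar_8 below 0.02 m/s and y of bar_8 in the frame of rack between -0.09 and -0.054 m and x of bar_8 in the frame of rack between -0.01 and 0.01 m and z of bar_8 in the frame of rack between 0.0105 and 0.0135 m); the robot touches nothing.
It fails at once if a bar is pressed into or onto the rack with more than about 40 N (60 N with all its contacts added up, the pinch of the spring, some 15 N, and its weight included) (contact force between any of bar_12, bar_8 and rack above 60 N).
It fails at once if the robot itself presses on the rack with more than 40 N (contact force between any of the fingers, the arm and rack above 40 N).
It fails at once if another thing on the bench is moved by more than 20 mm (distance of any of screw_tin, tape_measure, spanner_17, hex_key, g_clamp, centre_punch, fuse_case, wood_block from where it was at the start of the episode above 0.02 m).
It also fails if it takes over 58 s, if anything falls off the work surface, if the arm or the gripper's body presses on something with over 40 N, if the wrist force passes 120 N, or if a joint passes its speed limit or range.

ROBOT

A 6-joint arm with a two-finger parallel gripper is mounted at the origin on a cart in front of the work surface, level with it; the furniture and walls round the work are solid. World frame = base frame: x ahead of the robot, y to its left, z up, the work surface at z = 0. Lengths are in m, angles in rad, forces in N, time in s.
With the tool pointing down it reaches from about 0.3 to 0.875 m from the base axis. Payload 6.4 kg.
Tool frame: the origin (TCP) lies between the finger pads; the fingertips stand ctrl.tip_extent ahead of it and the grasp point (between the pads) is the TCP (ctrl.tip_extent is the distance from the TCP to the fingertips, in m); z points along the fingers, y is the line along which they close (so a half turn about z gives the same grasp; the last joint's range is limited). The gripper opens to 85 mm and grips with 20 to 120 N. Pads are 22 mm wide; open, the fingers measure 114 mm over their backs; the gripper's body (76 mm by 85 mm) begins 54 mm behind the grasp point. The pads swing forward as they close: fully open they stand 13 mm farther back than shut.
Start: joints at [-1.376, 0.181, 1.607, -0, 1.354, -0.206], TCP at [0.224, -0.529, 0.25] pointing down, gripper open.
Joint ranges: [-2.99, 2.99], [-0.89, 2.07], [0.3, 2.58], [-1.14, 4.28], [0, 2.63], [-3.12, 3.12]. Speed limits (rad/s): [2.57, 2.57, 3.01, 3.14, 3.14, 3.14].

INTERFACE

Orientations are given as a unit quaternion [w, x, y, z].
In Python, from bench import ctrl gives the robot as it stands.
- The arm moves only by the tool send_rows, never from a script. Its arguments are lists of equal length, an entry for each row: "dr": the turn, a rotation vector about the tool's x, y, z in units of 6 degrees (1.0 is 6 degrees), a list of three; "xyz": the shift along the tool's x, y, z in cm, a list of three; "jaw": the opening in per cent of the stroke, from 0 (shut) to 100 (fully open). In form: {"dr": [[wx, wy, wz], ...], "xyz": [[dx, dy, dz], ...], "jaw": [jaw, ...]}. A call has exactly 8 rows; each row is the pose to reach, as a shift and turn from the pose commanded when the call began, along the tool's axes at that moment; what a row does not reach only later rows make up. A row lasts 1/8 s, in which the tool goes at most 62.5 mm and 10.7 degrees, less where a joint would pass 70% of its speed; a pose out of reach is approached as far as the arm can. A call with a gripper value outside its range is refused whole. The fingers move at their own pace and stop on an object; the grip force is fixed at half the most. Time passes only in rows, so rows that repeat a pose let the fingers close, or fill a call up. It gives the time, the measured TCP pose, the force, the opening and the grip force at its end, in the units of the state.
- ctrl.get_obs(): the state, without advancing time (a new reading comes with each control period).
- ctrl.camera(name): name is "scene" or "side" or "wrist"; returns the picture (400x640x3 uint8, red, green, blue); there is no depth.
- ctrl.calibration(name): a dict with "camera_matrix" (3x3 intrinsics, pixels), "world_from_camera" (4x4, takes a point from camera to world coordinates). Camera axes: x right, y up, looking along -z (the intrinsics and any distortion apply to the point x, -y, -z); pixel columns grow to the right and rows downward; lengths in m; the calibration is good to about 2 mm. The wrist camera is an equidistant fisheye: a pixel r from the principal point sees the ray r / f radians off the axis. A picture is of the moment at which its call begins: read the wrist's pose just before it. calibration takes no time and is no camera call; for the wrist camera it gives the pose at the moment of the call.
- ctrl.hand_in(): hands the job in; it is judged then, once.
The state is a dict: "time_s": time; "q": joint angles; "dq": joint speeds; "joint_efforts": joint torques, N m; "eef_pos": TCP position; "eef_rot": TCP orientation; "wrist_force": force on the tool from outside, world axes, zero at the start; "torque": the same for the moment, N m; "opening": opening from 0.0 (shut) to 1.0 (fully open); "grasp_force": force on a finger pad.
Only numpy, scipy, OpenCV 4.12 (cv2) and the standard library are available. Lean on these libraries where they do the work, as an engineer would, in place of code of your own. Each camera call takes 0.05 s, during which the arm holds its last target. There are 200 camera calls.

## Working session

There is one attempt and no reset: what is moved stays moved. The work goes in short steps, Python scripts to look and compute and a tool call to move; the robot and the scene stay as the last step left them, time stands still between calls to the robot, and variables do not carry over. Pictures are saved under pics/ and viewed, at most 13 in all, crops included, and the job is handed in when it is done.

Besides the shell and the picture viewer there is one more tool, called after ">>>" by a JSON object that holds its "name" and its "arguments", one argument or row to a line. send_rows: Moves the arm, as the interface text tells. Its arguments: {"type":"object","properties":{"dr":{"type":"array","items":{"type":"array","items":{"type":"number"}}},"xyz":{"type":"array","items":{"type":"array","items":{"type":"number"}}},"jaw":{"type":"array","items":{"type":"number"}}},"required":["dr","xyz","jaw"]}

```bash
ls; mkdir -p pics; python3 - <<'E'
from bench import ctrl
import cv2,numpy as np
np.set_printoptions(precision=4,suppress=True)
o=ctrl.get_obs()
for k,v in o.items(): print(k,v)
print(ctrl.tip_extent)
for n in("scene","side","wrist"):
    c=ctrl.calibration(n); print(n,c["camera_matrix"],c["world_from_camera"],[k for k in c])
    cv2.imwrite(f"pics/{n}0.png",ctrl.camera(n)[:,:,::-1])
E
```

```text
pics
time_s 0.0
q [-1.3763  0.1815  1.608  -0.      1.3538 -0.2063]
dq [ 0.0013  0.0004  0.0002 -0.0011 -0.0006 -0.0003]
joint_efforts [ -0.0019 -44.4874 -35.1339  -0.0005   0.0092   0.    ]
eef_pos [ 0.2242 -0.5289  0.2494]
eef_rot [-0.0009  0.98    0.1991  0.    ]
wrist_force [ 0.1391  0.7576 -0.3958]
torque [-0.0216  0.0364 -0.0197]
grasp_force 0.0
opening 0.9975068850662854
0.019
scene [[379.8133   0.     320.5896]
 [  0.     379.8133 199.3443]
 [  0.       0.       1.    ]] [[-0.9761 -0.2011  0.0825  0.6301]
 [ 0.217  -0.8796  0.4234  0.4641]
 [-0.0126  0.4312  0.9022  1.0093]
 [ 0.      0.      0.      1.    ]] ['camera_matrix', 'world_from_camera']
side [[372.6334   0.     321.9897]
 [  0.     372.6334 201.6037]
 [  0.       0.       1.    ]] [[ 0.936   0.129  -0.3274  0.1373]
 [-0.351   0.4103 -0.8417 -1.1145]
 [ 0.0258  0.9028  0.4294  0.602 ]
 [ 0.      0.      0.      1.    ]] ['camera_matrix', 'world_from_camera']
wrist [[309.7069   0.     316.7734]
 [  0.     309.7069 196.9808]
 [  0.       0.       1.    ]] [[ 0.3903  0.8789  0.2744  0.2938]
 [-0.9207  0.373   0.115  -0.4994]
 [-0.0013 -0.2975  0.9547  0.3731]
 [ 0.      0.      0.      1.    ]] ['camera_matrix', 'world_from_camera']
```

View pics/scene0.png

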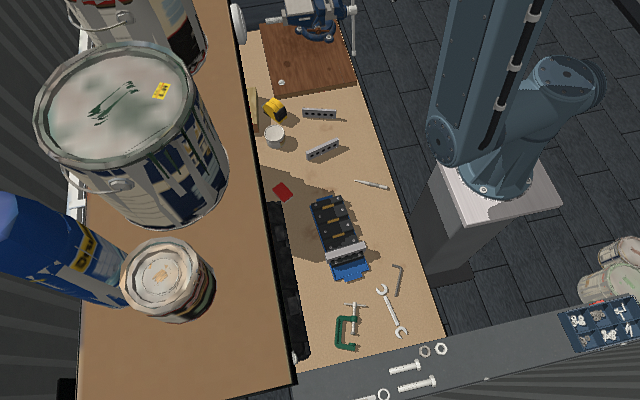

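View pics/side0.png

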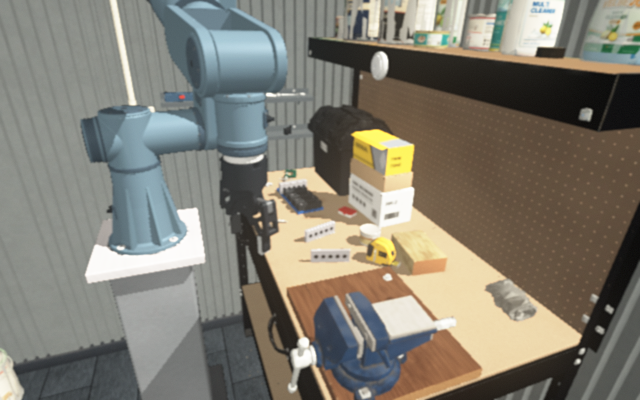

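The scene view shows the rack at about (340,235), with the fixed bar near (347,255). The bars are at about (319,113) and (323,150), and the tin, tape and fuse case are beside them. I'll enlarge the two views next.

```bash
python3 - <<'E'
import cv2
a=cv2.imread("pics/scene0.png")[92:292,250:430]; cv2.imwrite("pics/sc.png",cv2.resize(a,None,fx=3,fy=3,interpolation=cv2.INTER_CUBIC))
a=cv2.imread("pics/side0.png")[165:275,265:425]; cv2.imwrite("pics/sd.png",cv2.resize(a,None,fx=5,fy=5,interpolation=cv2.INTER_CUBIC))
E
```

```text
(no output)
```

View pics/sc.png

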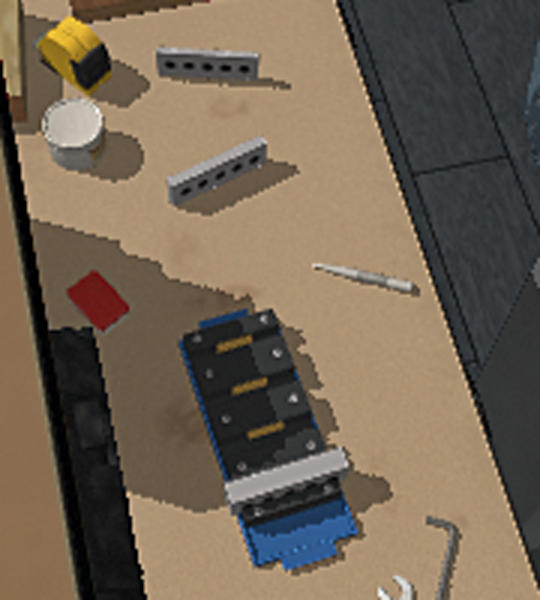

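View pics/wrist0.png

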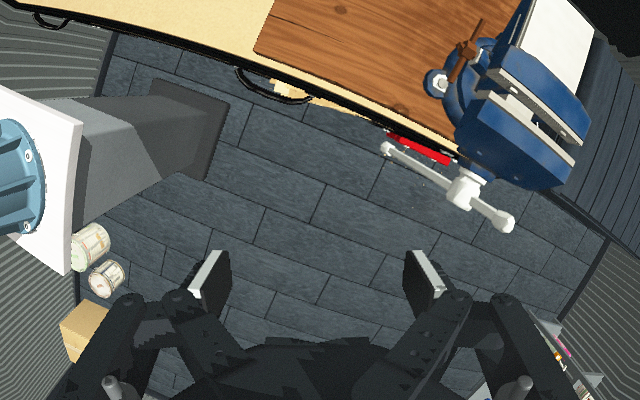

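The bars stand at crop (207,65) and (218,172). The insert's -y end is at crop (183,342)-(272,310), and the blue tray shows mostly at the +y end. I'll turn these into positions.

```bash
cat > h.py <<'E'
import numpy as np, cv2
from bench import ctrl
np.set_printoptions(precision=4,suppress=True)
def ray(n,uv,c=None):
    c=c or ctrl.calibration(n); K=c["camera_matrix"]; T=c["world_from_camera"]
    p=(np.array(uv,float)-K[:2,2])/[K[0,0],K[1,1]]
    if n=="wrist":
        r=np.linalg.norm(p,axis=-1,keepdims=True); d=np.concatenate([p/np.maximum(r,1e-9)*np.sin(r),np.cos(r)],-1)
    else: d=np.concatenate([p,np.ones(p.shape[:-1]+(1,))],-1)
    d=d*[1,-1,-1]
    return T[:3,3], d@T[:3,:3].T
def onz(n,uv,z,c=None):
    o,d=ray(n,uv,c); return o+d*((z-o[2])/d[...,2])[...,None]
E
python3 - <<'E'
from h import *
P=lambda l:np.array(l)/3.+[250,92]
def show(t,l,z): print(t,onz("scene",P(l),z).tolist() if 0 else onz("scene",P(l),z)[:,:2])
show("A top",[(157,47),(259,55)],.04); show("A bot",[(157,75),(257,79)],0)
show("B top",[(168,182),(265,139)],.04); show("B bot",[(172,203),(267,159)],0)
show("ins -y end",[(183,342),(272,310)],.032)
show("fixed bar top ends",[(229,495),(347,458)],.052)
show("tray -y tab /+y corners",[(200,322),(246,312),(254,567),(358,530)],.01)
show("punch,fuse,tin",[(315,265),(415,290),(97,300),(73,125)],0.01)
E
```

```text
A top [[ 0.5279 -0.3213]
 [ 0.4245 -0.2863]]
A bot [[ 0.5312 -0.316 ]
 [ 0.4258 -0.2859]]
B top [[ 0.5505 -0.1525]
 [ 0.4436 -0.1809]]
B bot [[ 0.5483 -0.152 ]
 [ 0.4398 -0.1824]]
ins -y end [[0.5717 0.0197]
 [0.4819 0.0058]]
fixed bar top ends [[0.5641 0.1806]
 [0.4554 0.1707]]
tray -y tab /+y corners [[ 0.5499 -0.0075]
 [ 0.5038 -0.0081]
 [ 0.5544  0.2369]
 [ 0.4561  0.225 ]]
punch,fuse,tin [[ 0.425  -0.0434]
 [ 0.3364  0.0055]
 [ 0.6435 -0.0535]
 [ 0.6321 -0.2641]]
```

>>> {"name": "send_rows", "arguments": {
  "dr": [
    [0,0,0.4],
    [0,0,0.8],
    [0,0,1.2],
    [0,0,1.6],
    [0,0,2.0],
    [0,0,2.4],
    [0,0,2.9],
    [0,0,2.9]
  ],
  "xyz": [
    [5.5,-3.5,0],
    [11,-7,0],
    [16.5,-10.5,0],
    [22,-14,0],
    [27.5,-17.5,0],
    [33,-21,0],
    [38,-24,0],
    [41,-26,0]
  ],
  "jaw": [60,60,60,60,60,60,60,60]
}}

```text
time_s: 1.15
eef_pos: [0.5014, -0.1277, 0.2502]
eef_rot: [-0.0, 0.999, 0.049, 0.0]
wrist_force: [-0.1, -0.8, 0.6]
opening: 0.599
grasp_force: 0.0
```

```bash
cat >> h.py <<'E'
def snap(name,n="wrist"):
    c=ctrl.calibration(n); im=ctrl.camera(n)[:,:,::-1].copy(); cv2.imwrite(f"pics/{name}.png",im); np.savez(f"pics/{name}.npz",**c); return im,c
def load(name): d=np.load(f"pics/{name}.npz"); return {k:d[k] for k in d.files}
def stat():
    o=ctrl.get_obs(); print("t",round(o["time_s"],2),"p",o["eef_pos"],"yaw",R()[1],"F",o["wrist_force"],"T",o["torque"],"op",round(o["opening"],3),"g",o["grasp_force"]); return o
def R():
    w,x,y,z=ctrl.get_obs()["eef_rot"]
    from scipy.spatial.transform import Rotation as Q
    M=Q.from_quat([x,y,z,w]).as_matrix(); return M,np.arctan2(M[1,0],M[0,0])
def plan(p,yaw):
    "world target p, tool-down yaw -> dr units, cm"
    from scipy.spatial.transform import Rotation as Q
    M,_=R(); c,s=np.cos(yaw),np.sin(yaw); N=np.array([[c,s,0],[s,-c,0],[0,0,-1]])
    print("dr",Q.from_matrix(M.T@N).as_rotvec()/np.deg2rad(6),"xyz cm",M.T@(np.array(p)-ctrl.get_obs()["eef_pos"])*100)
E
python3 - <<'E'
from h import *
stat(); im,c=snap("w1"); print(c["world_from_camera"])
E
```

```text
t 1.15 p [ 0.5014 -0.1277  0.2502] yaw 0.09777972386856612 F [-0.109  -0.7798  0.6326] T [ 0.0002 -0.0405 -0.0032] op 0.599 g 0.0
[[ 0.0978  0.9501  0.2961  0.5765]
 [-0.9952  0.0933  0.0294 -0.1202]
 [ 0.0004 -0.2976  0.9547  0.3738]
 [ 0.      0.      0.      1.    ]]
```

View pics/w1.png

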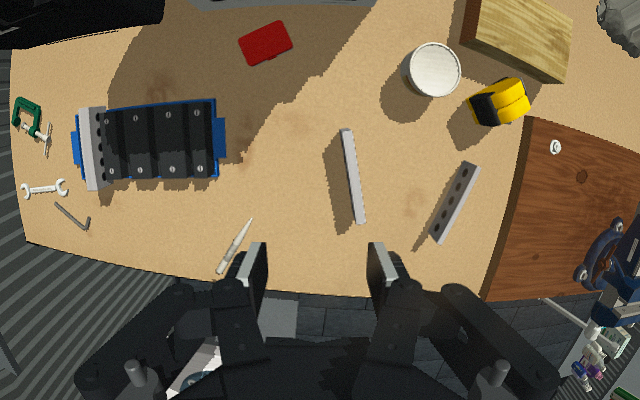

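The wrist view shows the rack at (150,145), bar B at (353,176), bar A at (455,202) and the centre punch at (235,245). I'll enlarge this to get the corners.

```bash
python3 - <<'E'
import cv2,numpy as np
a=cv2.imread("pics/w1.png"); L=cv2.convertScaleAbs(a[90:200,65:235],alpha=1.6,beta=20)
f=lambda x,k:cv2.resize(x,None,fx=k,fy=k,interpolation=cv2.INTER_CUBIC)
L=f(L,4.5); Rr=f(a[118:250,325:485],4)   
o=np.zeros((600,800,3),np.uint8); 
# rack on own, bars on own lower res
L=f(a[90:200,65:235],2.6); L=cv2.convertScaleAbs(L,alpha=1.8,beta=20); B=f(a[118:250,325:485],2.2)
o[:L.shape[0],:L.shape[1]]=L; o[300:300+B.shape[0],:B.shape[1]]=B; print(L.shape,B.shape)
o2=f(cv2.convertScaleAbs(a[90:200,65:235],alpha=1.8,beta=20),4.5); B=f(a[118:250,325:485],4.5)
cv2.imwrite("pics/w1r.png",o2); cv2.imwrite("pics/w1b.png",B)
E
```

```text
(286, 442, 3) (290, 352, 3)
```

View pics/w1r.png

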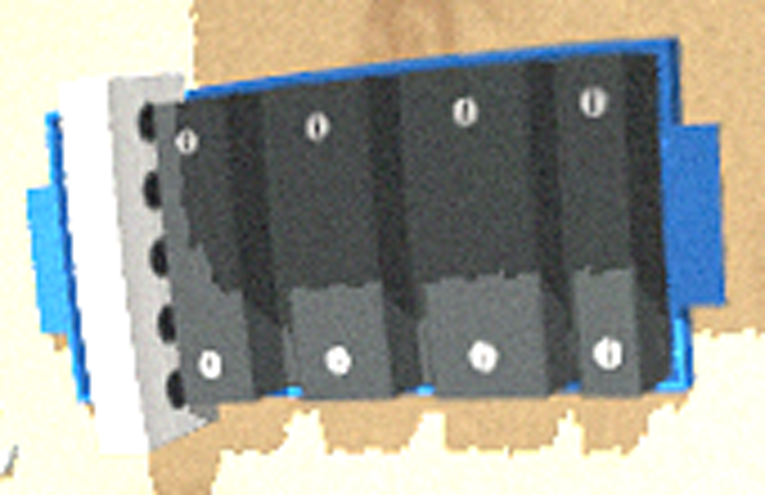

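View pics/w1b.png

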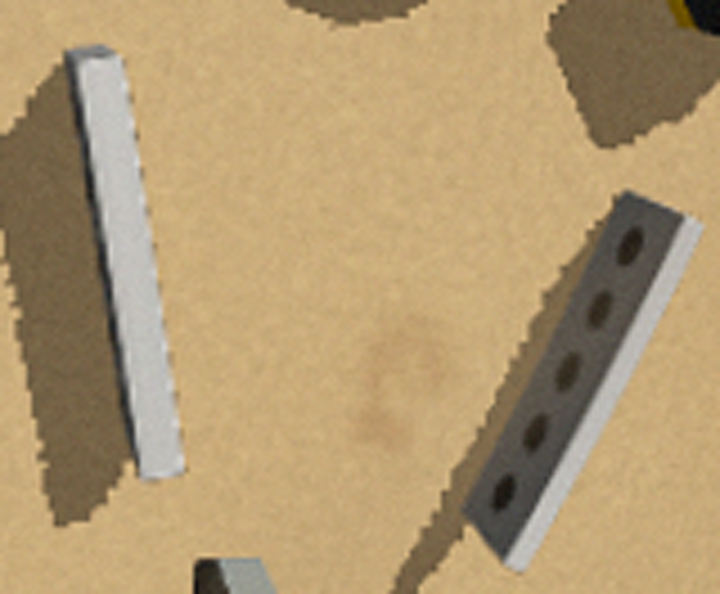

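Bar B (left) is the thicker one and bar A (right) the thinner. The insert's block edges are clear, with block 4 at x 553-640 and block 3 at 403-550. I'll fit the poses to those.

```bash
python3 - <<'E'
from h import *
c=load("w1")
b=lambda l:np.array(l)/4.5+[325,118]
r=lambda l:np.array(l)/4.5+[65,90]
for n,l in(("B12",[(78,58),(120,52),(142,480),(183,473)]),("A8",[(683,220),(703,226),(503,570),(523,572)])):
    p=onz("wrist",b(l),.04,c)[:,:2]; f,g=(p[0]+p[1])/2,(p[2]+p[3])/2; d=f-g
    print(n,"mid",(f+g)/2,"len",np.linalg.norm(d),"yaw",np.arctan2(d[1],d[0]),"th",np.linalg.norm(p[0]-p[1]),np.linalg.norm(p[2]-p[3]))
far=[(262,85),(365,78),(403,70),(525,62),(553,62),(627,57)]; near=[(297,393),(393,393),(432,393),(550,396),(585,396),(640,394)]
F=onz("wrist",r(far),.032,c)[:,:2]; N=onz("wrist",r(near),.032,c)[:,:2]
yaw=np.arctan2(*(F-N).T[::-1]); print("yaws",yaw)
nom=np.array([13.75,-15.75,-32.25,-65.75,-78.25,-95])/1000
# row direction from midpoints
M=(F+N)/2; print(M, np.linalg.norm(F-N,axis=1)); d=M[0]-M[-1]; print("row yaw",np.arctan2(-d[0],d[1]))
A=np.c_[nom,np.ones(6)]; s=np.linalg.lstsq(A,M,rcond=None)[0]; print("fit dir",s[0],np.linalg.norm(s[0]),"rack-centre(ins)",s[1],"resid",A@s-M)
t=onz("wrist",r([(668,45),(685,385)]),.010,c)[:,:2]; print("tray -y corners",t)
E
```

```text
B12 mid [ 0.4982 -0.1705] len 0.1100537797915664 yaw 0.2751983098887125 th 0.010215330666747601 0.010891190169445026
A8 mid [ 0.4771 -0.3066] len 0.10903526295079138 yaw -0.2916180939518216 th 0.006849721919056914 0.006472984429069295
yaws [0.1173 0.0977 0.104  0.1007 0.1272 0.0733]
[[0.5175 0.1156]
 [0.5196 0.081 ]
 [0.5212 0.0684]
 [0.5234 0.0315]
 [0.5239 0.0222]
 [0.5257 0.0039]] [0.0886 0.0875 0.0888 0.0891 0.0886 0.088 ]
row yaw 0.07318963553913346
fit dir [-0.0731  1.0141] 1.0167168872694354 rack-centre(ins) [0.5185 0.1   ] resid [[ 0.     -0.0017]
 [ 0.0001  0.003 ]
 [-0.0003 -0.0012]
 [-0.      0.0018]
 [ 0.0004 -0.0016]
 [-0.0002 -0.0003]]
tray -y corners [[ 0.5727  0.0037]
 [ 0.4794 -0.005 ]]
```

>>> {"name": "send_rows", "arguments": {
  "dr": [
    [0,0,-0.6],
    [0,0,-1.2],
    [0,0,-1.7],
    [0,0,-1.7],
    [0,0,-1.7],
    [0,0,-1.7],
    [0,0,-1.7],
    [0,0,-1.7]
  ],
  "xyz": [
    [-0.3,1.5,3],
    [-0.6,3.2,8],
    [-0.8,4.2,13],
    [-0.8,4.2,17],
    [-0.8,4.2,20.6],
    [-0.8,4.2,20.6],
    [-0.8,4.2,20.6],
    [-0.8,4.2,20.6]
  ],
  "jaw": [45,45,45,45,45,45,2,2]
}}

```text
time_s: 2.2
eef_pos: [0.4977, -0.1733, 0.0462]
eef_rot: [0.001, 0.991, 0.137, 0.001]
wrist_force: [-0.1, 0.9, 0.2]
opening: 0.119
grasp_force: 60.6
```

>>> {"name": "send_rows", "arguments": {
  "dr": [
    [0,0,0],
    [0,0,0],
    [0,0,0],
    [0,0,0],
    [0,0,0],
    [0,0,0],
    [0,0,0],
    [0,0,0]
  ],
  "xyz": [
    [0,0,0],
    [0,0,0],
    [0,0,0],
    [0,0,-1],
    [0,0,-3],
    [0,0,-5],
    [0,0,-7],
    [0,0,-7]
  ],
  "jaw": [2,2,2,2,2,2,2,2]
}}

```text
time_s: 3.2
eef_pos: [0.4976, -0.1732, 0.1161]
eef_rot: [0.001, 0.991, 0.137, 0.001]
wrist_force: [-0.3, 0.1, -4.4]
opening: 0.121
grasp_force: 60.1
```

```bash
python3 - <<'E'
from h import *
stat(); snap("w2")
# estimates: rack yaw .09, insert centre
u=np.array([-np.sin(.09),np.cos(.09)]); e=np.array([.5257,.0039]); ic=e+.095*u; print("ic",ic)
s12=ic-.024*u; s8=ic-.072*u; print("slots",s12,s8)
plan([*s12,.11],.09)
E
```

```text
t 3.2 p [ 0.4976 -0.1732  0.1161] yaw 0.2752346412203571 F [-0.2821  0.105  -4.4086] T [-0.0367  0.0611  0.0372] op 0.121 g 60.13200840912759
ic [0.5172 0.0985]
slots [0.5193 0.0746] [0.5236 0.0268]
dr [ 0.0101 -0.011   1.7684] xyz cm [  8.8904 -23.1991   0.4677]
```

>>> {"name": "send_rows", "arguments": {
  "dr": [
    [0,0,0.3],
    [0,0,0.7],
    [0,0,1.1],
    [0,0,1.5],
    [0,0,1.77],
    [0,0,1.77],
    [0,0,1.77],
    [0,0,1.77]
  ],
  "xyz": [
    [1.5,-4,0],
    [3.5,-9,0],
    [5.5,-14,0],
    [7.5,-19,0],
    [8.9,-23.2,0],
    [8.9,-23.2,1.2],
    [8.9,-23.2,2.1],
    [8.9,-23.2,2.1]
  ],
  "jaw": [2,2,2,2,2,2,2,2]
}}

```text
time_s: 4.25
eef_pos: [0.5179, 0.0738, 0.0916]
eef_rot: [-0.0, 0.999, 0.044, -0.002]
wrist_force: [-0.4, 0.3, -4.1]
opening: 0.123
grasp_force: 60.2
```

```bash
python3 - <<'E'
from h import *
stat(); im,c=snap("w3"); 
cv2.imwrite("pics/w3v.png",cv2.resize(cv2.convertScaleAbs(im[60:360,120:520],alpha=1.5,beta=20),None,fx=2,fy=2,interpolation=cv2.INTER_CUBIC))
E
```

```text
t 4.25 p [0.5179 0.0738 0.0916] yaw 0.08854322993699865 F [-0.4161  0.3231 -4.0841] T [-0.019  -0.0064  0.0573] op 0.123 g 60.23451409768313
```

View pics/w3v.png

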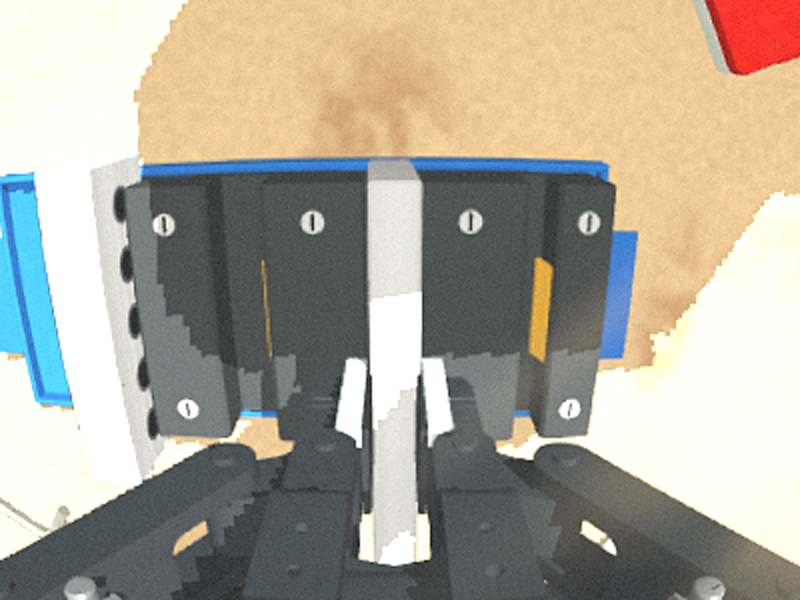

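The close view shows all four insert blocks. Screws are at (164,223), (187,408), (312,222), (470,222), (589,222) and (570,408), and the bar's far end is at (395,180). The screws sit at the block centres, so I'll fit the insert to them and check the camera against the held bar.

```bash
python3 - <<'E'
from h import *
from scipy.optimize import least_squares
c=load("w3"); px=lambda l:np.array(l)/2.+[120,60]
M,yaw=R(); p=ctrl.get_obs()["eef_pos"]; print("tcp",p)
top=onz("wrist",px([(395,180)]),p[2]-.0062,c)[0]; bot=onz("wrist",px([(393.5,163)]),p[2]-.0462,c)[0]
print("bar end in tool frame: top",M.T@(top-p),"bot",M.T@(bot-p))
W=onz("wrist",px([(164,223),(187,408),(312,222),(470,222),(589,222),(570,408)]),.032,c)[:,:2]
ny=np.array([47,47,-1,-49,-85.9,-85.9])/1000; sx=np.array([1,-1,1,1,1,-1])
def model(q): 
    cx,cy,a,h=q; x=sx*h; return np.c_[cx+x*np.cos(a)-ny*np.sin(a),cy+x*np.sin(a)+ny*np.cos(a)]
s=least_squares(lambda q:(model(q)-W).ravel(),[.517,.098,.09,.03]); print("centre,yaw,h",s.x,"res mm",s.fun.reshape(-1,2)*1000)
cx,cy,a,h=s.x; u=np.array([-np.sin(a),np.cos(a)])
e=onz("wrist",px([(614,183),(587,435)]),.032,c)[:,:2]; print("end face pts",e, "in ins frame",[( (q-[cx,cy])@[np.cos(a),np.sin(a)],(q-[cx,cy])@u) for q in e])
t=onz("wrist",px([(607,165)]),.010,c)[0,:2]; print("tray far corner in insert frame",(t-[cx,cy])@[np.cos(a),np.sin(a)],(t-[cx,cy])@u)
print("slots",[cx,cy]-.024*u,[cx,cy]-.072*u)
plan([*([cx,cy]-.024*u),p[2]],a)
E
```

```text
tcp [0.5186 0.0737 0.0924]
bar end in tool frame: top [0.0554 0.0001 0.0061] bot [ 0.0539 -0.0002  0.0461]
centre,yaw,h [0.5176 0.0993 0.0917 0.033 ] res mm [[-0.3499 -0.3047]
 [ 0.121  -0.5548]
 [ 0.1665 -0.3338]
 [ 0.3253 -0.2848]
 [-0.1167  0.6478]
 [-0.1464  0.8303]]
end face pts [[0.5717 0.0099]
 [0.4818 0.0009]] in ins frame [(np.float64(0.0456607118999507), np.float64(-0.0940133566052197)), (np.float64(-0.04463762535557066), np.float64(-0.09469155320499588))]
tray far corner in insert frame 0.048497386644853 -0.09918694558210966
slots [0.5198 0.0754] [0.5242 0.0276]
dr [-0.0017  0.0183 -0.0338] xyz cm [ 0.1366 -0.157  -0.0002]
```

>>> {"name": "send_rows", "arguments": {
  "dr": [
    [0,0,0],
    [0,0,0],
    [0,0,0],
    [0,0,0],
    [0,0,0],
    [0,0,0],
    [0,0,0],
    [0,0,0]
  ],
  "xyz": [
    [0.1,-0.15,0],
    [0.1,-0.19,0.4],
    [0.1,-0.19,0.9],
    [0.1,-0.19,0.9],
    [0.1,-0.19,0.9],
    [0.1,-0.19,0.9],
    [0.1,-0.19,0.9],
    [0.1,-0.19,0.9]
  ],
  "jaw": [2,2,2,2,2,2,2,2]
}}

```text
time_s: 5.3
eef_pos: [0.52, 0.0768, 0.0844]
eef_rot: [0.0, 0.999, 0.045, 0.0]
wrist_force: [-0.5, 0.3, -4.0]
opening: 0.12
grasp_force: 60.2
```

```bash
python3 - <<'E'
from h import *
stat(); plan([.5198,.0757,.0832],.0917)
E
```

```text
t 5.3 p [0.52   0.0768 0.0844] yaw 0.08984614237230758 F [-0.5222  0.2502 -3.9679] T [-0.0346  0.0943  0.0435] op 0.12 g 60.22493662778288
dr [ 0.0001 -0.0009 -0.0177] xyz cm [-0.0311  0.1085  0.1154]
```

>>> {"name": "send_rows", "arguments": {
  "dr": [
    [0,0,0],
    [0,0,0],
    [0,0,0],
    [0,0,0],
    [0,0,0],
    [0,0,0],
    [0,0,0],
    [0,0,0]
  ],
  "xyz": [
    [0,0.11,0],
    [0,0.11,0],
    [0,0.11,0.2],
    [0,0.11,0.4],
    [0,0.11,0.6],
    [0,0.11,0.75],
    [0,0.11,0.85],
    [0,0.11,0.85]
  ],
  "jaw": [2,2,2,2,2,2,2,2]
}}

```text
time_s: 6.3
eef_pos: [0.5204, 0.0754, 0.0759]
eef_rot: [0.0, 0.999, 0.045, 0.0]
wrist_force: [1.2, -3.0, -3.8]
opening: 0.116
grasp_force: 60.2
```

>>> {"name": "send_rows", "arguments": {
  "dr": [
    [0,0,0],
    [0,0,0],
    [0,0,0],
    [0,0,0],
    [0,0,0],
    [0,0,0],
    [0,0,0],
    [0,0,0]
  ],
  "xyz": [
    [0,0.04,0],
    [0,0.04,0.1],
    [0,0.04,0.2],
    [0,0.04,0.3],
    [0,0.04,0.4],
    [0,0.04,0.5],
    [0,0.04,0.6],
    [0,0.04,0.6]
  ],
  "jaw": [2,2,2,2,2,2,2,2]
}}

```text
time_s: 7.3
eef_pos: [0.5201, 0.0753, 0.0697]
eef_rot: [-0.0, 0.999, 0.045, -0.0]
wrist_force: [0.4, -0.3, -5.1]
opening: 0.119
grasp_force: 60.1
```

>>> {"name": "send_rows", "arguments": {
  "dr": [
    [0,0,0],
    [0,0,0],
    [0,0,0],
    [0,0,0],
    [0,0,0],
    [0,0,0],
    [0,0,0],
    [0,0,0]
  ],
  "xyz": [
    [0,0,0.1],
    [0,0,0.2],
    [0,0,0.3],
    [0,0,0.4],
    [0,0,0.5],
    [0,0,0.6],
    [0,0,0.7],
    [0,0,0.7]
  ],
  "jaw": [2,2,2,2,2,2,2,2]
}}

```text
time_s: 8.3
eef_pos: [0.5205, 0.0753, 0.0628]
eef_rot: [-0.0, 0.999, 0.045, 0.0]
wrist_force: [1.7, 0.3, 1.0]
opening: 0.117
grasp_force: 60.9
```

>>> {"name": "send_rows", "arguments": {
  "dr": [
    [0,0,0],
    [0,0,0],
    [0,0,0],
    [0,0,0],
    [0,0,0],
    [0,0,0],
    [0,0,0],
    [0,0,0]
  ],
  "xyz": [
    [0,0,0.1],
    [0,0,0.2],
    [0,0,0.25],
    [0,0,0.3],
    [0,0,0.35],
    [0,0,0.4],
    [0,0,0.45],
    [0,0,0.45]
  ],
  "jaw": [2,2,2,2,2,2,2,2]
}}

```text
time_s: 9.3
eef_pos: [0.5199, 0.0753, 0.0582]
eef_rot: [-0.0, 0.999, 0.045, -0.0]
wrist_force: [-0.4, 1.0, 4.3]
opening: 0.119
grasp_force: 61.2
```

>>> {"name": "send_rows", "arguments": {
  "dr": [
    [0,0,0],
    [0,0,0],
    [0,0,0],
    [0,0,0],
    [0,0,0],
    [0,0,0],
    [0,0,0],
    [0,0,0]
  ],
  "xyz": [
    [0,0,0.03],
    [0,0,0.06],
    [0,0,0.09],
    [0,0,0.1],
    [0,0,0.1],
    [0,0,0.1],
    [0,0,0.1],
    [0,0,0.1]
  ],
  "jaw": [2,2,2,2,2,2,2,2]
}}

```text
time_s: 10.3
eef_pos: [0.52, 0.0753, 0.0581]
eef_rot: [0.0, 0.999, 0.045, -0.0]
wrist_force: [-4.7, 0.4, 13.0]
opening: 0.12
grasp_force: 62.5
```

>>> {"name": "send_rows", "arguments": {
  "dr": [
    [0,0,0],
    [0,0,0],
    [0,0,0],
    [0,0,0],
    [0,0,0],
    [0,0,0],
    [0,0,0],
    [0,0,0]
  ],
  "xyz": [
    [0,0,-0.1],
    [0,0,-0.1],
    [0,0,-0.1],
    [0,0,-0.1],
    [0,0,-2],
    [0,0,-6],
    [0,0,-10],
    [0,0,-13]
  ],
  "jaw": [25,35,35,35,35,35,35,35]
}}

```text
time_s: 11.3
eef_pos: [0.5205, 0.0752, 0.1891]
eef_rot: [0.0, 0.999, 0.045, 0.001]
wrist_force: [-0.3, -1.0, 0.0]
opening: 0.347
grasp_force: 0.0
```

```bash
python3 - <<'E'
from h import *
stat(); im,c=snap("w4"); plan([.477,-.3066,.19],-.2916)
cv2.imwrite("pics/w4v.png",im[20:380])
E
```

```text
t 11.3 p [0.5205 0.0752 0.1891] yaw 0.0897953480239817 F [-0.2736 -0.9936  0.0103] T [-0.0225 -0.0376  0.008 ] op 0.347 g 0.0
dr [-0.0015 -0.0698  3.644 ] xyz cm [-7.9794 37.6142  0.2904]
```

View pics/w4v.png

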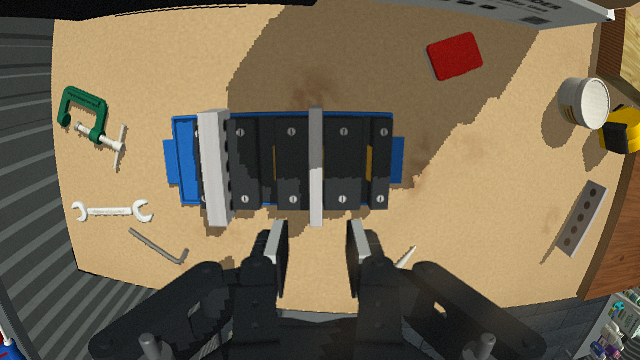

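Bar 12 stands upright in the third slot. Its strip at (316,145) lies parallel to the slots and centred. Next is bar 8.

>>> {"name": "send_rows", "arguments": {
  "dr": [
    [0,0,0.5],
    [0,0,1],
    [0,0,1.5],
    [0,0,2],
    [0,0,2.6],
    [0,0,3.2],
    [0,0,3.64],
    [0,0,3.64]
  ],
  "xyz": [
    [-1.2,5.5,0],
    [-2.4,11,0],
    [-3.6,16.5,0],
    [-4.8,22,0],
    [-6,27.5,0],
    [-7.2,33,0],
    [-8,37.6,0],
    [-8,37.6,0]
  ],
  "jaw": [35,35,35,35,35,35,35,35]
}}

```text
time_s: 12.35
eef_pos: [0.4734, -0.3096, 0.187]
eef_rot: [0.0, 0.989, -0.147, 0.0]
wrist_force: [-0.6, 1.5, 0.2]
opening: 0.352
grasp_force: 0.0
```

```bash
python3 - <<'E'
from h import *
stat(); im,c=snap("w5")
# bright thin top strip: segment by colour near bar
T=c["world_from_camera"]; K=c["camera_matrix"]
def proj(P):
    q=(np.array(P)-T[:3,3])@T[:3,:3]*[1,-1,-1]; r=np.linalg.norm(q[:,:2],axis=1); th=np.arctan2(r,q[:,2]); return q[:,:2]/r[:,None]*th[:,None]*K[0,0]+K[:2,2]
d=np.array([np.cos(-.2916),np.sin(-.2916)]);m=np.array([.4771,-.3066])
print(proj([[*(m+s*.055*d),.04] for s in(-1,1)]))
hsv=cv2.cvtColor(im,cv2.COLOR_BGR2HSV); mask=((hsv[...,1]<45)&(hsv[...,2]>110)).astype(np.uint8); mask[:,:200]=0;mask[:,440:]=0;mask[240:]=0
n,l,s,ce=cv2.connectedComponentsWithStats(mask)
for i in range(1,n):
    if s[i,4]>150: 
        b=cv2.boxPoints(cv2.minAreaRect(np.argwhere(l==i)[:,::-1].astype(np.float32))); w=onz("wrist",b,.04,c)[:,:2]; print(s[i],b.tolist(),w)
cv2.imwrite("pics/w5v.png",cv2.resize(im[60:260,200:440],None,fx=3,fy=3,interpolation=cv2.INTER_CUBIC))
plan([.477,-.3066,.046],-.2916)
E
```

```text
t 12.35 p [ 0.4734 -0.3096  0.187 ] yaw -0.2958809932168381 F [-0.5762  1.4652  0.2488] T [ 0.0207 -0.0307 -0.0116] op 0.352 g 0.0
[[312.6327 240.1964]
 [311.6481 123.8976]]
[ 200   13   35   65 1399] [[200.0, 13.0], [234.0, 13.0], [234.0, 77.0], [200.0, 77.0]] [[ 0.6619 -0.2572]
 [ 0.6484 -0.2871]
 [ 0.5912 -0.2701]
 [ 0.6031 -0.2401]]
[423  32  17  21 282] [[423.0, 32.0], [439.0, 32.0], [439.0, 52.0], [423.0, 52.0]] [[ 0.5845 -0.4426]
 [ 0.5819 -0.4582]
 [ 0.5636 -0.4523]
 [ 0.5664 -0.4368]]
[ 307  121    9  118 1007] [[307.0, 121.0], [315.0, 121.0], [315.0, 238.0], [307.0, 238.0]] [[ 0.5334 -0.3193]
 [ 0.5314 -0.3259]
 [ 0.426  -0.2937]
 [ 0.4282 -0.2863]]
dr [-0.0054  0.0066 -0.0219] xyz cm [ 0.3131 -0.1751 14.0741]
```

>>> {"name": "send_rows", "arguments": {
  "dr": [
    [0,0,0],
    [0,0,0],
    [0,0,0],
    [0,0,0],
    [0,0,0],
    [0,0,0],
    [0,0,0],
    [0,0,0]
  ],
  "xyz": [
    [0.5,-0.2,3],
    [0.5,-0.2,7],
    [0.5,-0.2,11],
    [0.5,-0.2,14.2],
    [0.5,-0.2,14.2],
    [0.5,-0.2,14.2],
    [0.5,-0.2,14.2],
    [0.5,-0.2,14.2]
  ],
  "jaw": [35,35,35,35,35,35,35,35]
}}

```text
time_s: 13.4
eef_pos: [0.4802, -0.3065, 0.0467]
eef_rot: [0.001, 0.989, -0.145, 0.001]
wrist_force: [0.4, 0.3, -0.9]
opening: 0.351
grasp_force: 0.0
```

```bash
python3 - <<'E'
from h import *
stat(); plan([.4796,-.3063,.046],-.297)
E
```

```text
t 13.4 p [ 0.4802 -0.3065  0.0467] yaw -0.2912881341016264 F [ 0.398   0.3306 -0.8535] T [ 0.0197 -0.024   0.0649] op 0.351 g 0.0
dr [ 0.0107 -0.0208  0.0545] xyz cm [-0.0672  0.0016  0.0694]
```

Well centred. I'll close the jaws and lift.

>>> {"name": "send_rows", "arguments": {
  "dr": [
    [0,0,0.05],
    [0,0,0.05],
    [0,0,0.05],
    [0,0,0.05],
    [0,0,0.05],
    [0,0,0.05],
    [0,0,0.05],
    [0,0,0.05]
  ],
  "xyz": [
    [0,0,0],
    [0,0,0],
    [0,0,0],
    [0,0,0],
    [0,0,0],
    [0,0,-1],
    [0,0,-4],
    [0,0,-7]
  ],
  "jaw": [1,1,1,1,1,1,1,1]
}}

```text
time_s: 14.4
eef_pos: [0.4789, -0.3052, 0.1155]
eef_rot: [-0.001, 0.989, -0.148, -0.001]
wrist_force: [1.3, -0.6, -2.8]
opening: 0.071
grasp_force: 60.0
```

```bash
python3 - <<'E'
from h import *
stat(); plan([.5242,.0274,.115],.0917)
E
```

```text
t 14.4 p [ 0.4789 -0.3052  0.1155] yaw -0.2966585725880787 F [ 1.2794 -0.6102 -2.8015] T [ 0.004  -0.0068 -0.003 ] op 0.071 g 60.00671625137329
dr [-0.0138  0.016  -3.7086] xyz cm [ -5.3889 -33.1346   0.0922]
```

>>> {"name": "send_rows", "arguments": {
  "dr": [
    [0,0,-0.5],
    [0,0,-1.1],
    [0,0,-1.7],
    [0,0,-2.4],
    [0,0,-3.1],
    [0,0,-3.7],
    [0,0,-3.7],
    [0,0,-3.7]
  ],
  "xyz": [
    [-0.8,-5,0],
    [-1.7,-10.5,0],
    [-2.6,-16,0],
    [-3.5,-21.5,0],
    [-4.4,-27,0],
    [-5.2,-31.5,0],
    [-5.4,-33.1,0],
    [-5.4,-33.1,0]
  ],
  "jaw": [1,1,1,1,1,1,1,1]
}}

```text
time_s: 15.4
eef_pos: [0.5244, 0.0271, 0.1152]
eef_rot: [0.0, 0.999, 0.046, -0.0]
wrist_force: [-0.1, -0.1, -3.3]
opening: 0.073
grasp_force: 60.1
```

>>> {"name": "send_rows", "arguments": {
  "dr": [
    [0,0,0],
    [0,0,0],
    [0,0,0],
    [0,0,0],
    [0,0,0],
    [0,0,0],
    [0,0,0],
    [0,0,0]
  ],
  "xyz": [
    [0,0,0.5],
    [0,0,1],
    [0,0,1.5],
    [0,0,2],
    [0,0,2],
    [0,0,2],
    [0,0,2],
    [0,0,2]
  ],
  "jaw": [1,1,1,1,1,1,1,1]
}}

```text
time_s: 16.4
eef_pos: [0.5248, 0.0265, 0.0955]
eef_rot: [0.0, 0.999, 0.045, 0.0]
wrist_force: [0.4, 0.2, -3.6]
opening: 0.07
grasp_force: 60.1
```

```bash
python3 - <<'E'
from h import *
stat(); im,c=snap("w6"); plan([.5242,.0274,.084],.0917)
cv2.imwrite("pics/w6v.png",cv2.resize(cv2.convertScaleAbs(im[60:360,120:520],alpha=1.5,beta=20),None,fx=2,fy=2,interpolation=cv2.INTER_CUBIC))
E
```

```text
t 16.4 p [0.5248 0.0265 0.0955] yaw 0.09095813911115251 F [ 0.3644  0.2486 -3.574 ] T [ 0.0239  0.0091 -0.0658] op 0.07 g 60.101462602615356
dr [ 0.0011 -0.0028 -0.0061] xyz cm [-0.0452 -0.0953  1.1459]
```

View pics/w6v.png

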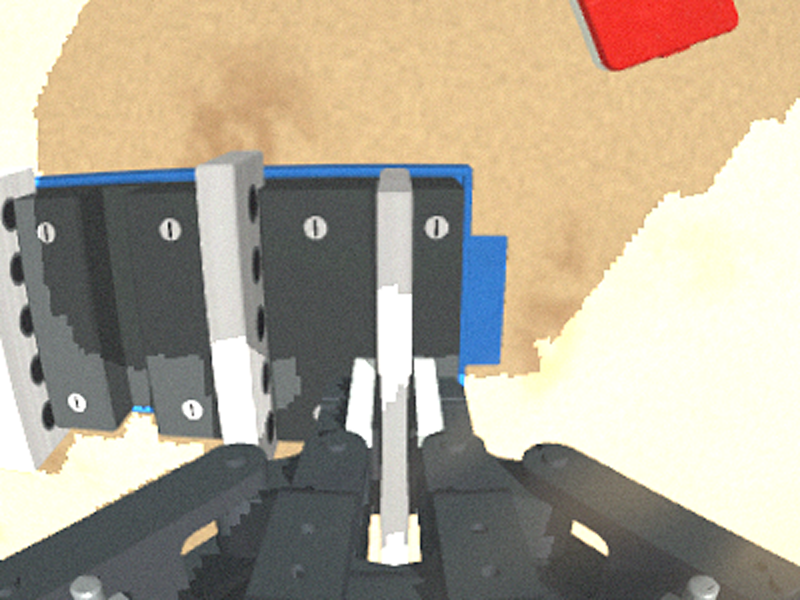

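The bar hangs straight over the fourth slot. The screws of blocks 3 and 4 are at (315,228) and (437,227), and the bar's end is at (394,170)/(394,188).

```bash
python3 - <<'E'
from h import *
c=load("w6"); px=lambda l:np.array(l)/2.+[120,60]
M,_=R(); p=ctrl.get_obs()["eef_pos"]
W=onz("wrist",px([(170,230),(315,228),(437,227),(464,182)]),.032,c); t=(W-p)@M*100; print("tool cm",t)
print("spacing mm",np.diff(t[:,1])*10,"slot tool y cm",t[1,1]+2.3*np.diff(t[:,1])[1]/3.69)
print("bar end", (onz("wrist",px([(394,170)]),p[2]-.0467,c)-p)@M*100,(onz("wrist",px([(394.5,188)]),p[2]-.0067,c)-p)@M*100)
E
```

```text
tool cm [[ 3.2168 -7.2421  6.346 ]
 [ 3.2238 -2.4481  6.3466]
 [ 3.2499  1.3453  6.3471]
 [ 4.6697  2.1521  6.3476]]
spacing mm [47.94   37.9342  8.0677] slot tool y cm -0.08364152845348416
bar end [[5.2541 0.0093 4.6715]] [[5.4074 0.0152 0.6716]]
```

>>> {"name": "send_rows", "arguments": {
  "dr": [
    [0,0,0],
    [0,0,0],
    [0,0,0],
    [0,0,0],
    [0,0,0],
    [0,0,0],
    [0,0,0],
    [0,0,0]
  ],
  "xyz": [
    [0,-0.09,0.4],
    [0,-0.09,0.8],
    [0,-0.09,1.2],
    [0,-0.09,1.4],
    [0,-0.09,1.5],
    [0,-0.09,1.6],
    [0,-0.09,1.7],
    [0,-0.09,1.7]
  ],
  "jaw": [1,1,1,1,1,1,1,1]
}}

```text
time_s: 17.45
eef_pos: [0.5245, 0.0273, 0.0783]
eef_rot: [-0.0, 0.999, 0.045, -0.0]
wrist_force: [-0.7, 0.7, -3.3]
opening: 0.074
grasp_force: 60.1
```

>>> {"name": "send_rows", "arguments": {
  "dr": [
    [0,0,0],
    [0,0,0],
    [0,0,0],
    [0,0,0],
    [0,0,0],
    [0,0,0],
    [0,0,0],
    [0,0,0]
  ],
  "xyz": [
    [0,0,0.05],
    [0,0,0.1],
    [0,0,0.15],
    [0,0,0.2],
    [0,0,0.25],
    [0,0,0.3],
    [0,0,0.35],
    [0,0,0.35]
  ],
  "jaw": [1,1,1,1,1,1,1,1]
}}

```text
time_s: 18.45
eef_pos: [0.5245, 0.0274, 0.0747]
eef_rot: [-0.0, 0.999, 0.045, -0.0]
wrist_force: [1.2, 0.8, -3.3]
opening: 0.07
grasp_force: 60.1
```

>>> {"name": "send_rows", "arguments": {
  "dr": [
    [0,0,0],
    [0,0,0],
    [0,0,0],
    [0,0,0],
    [0,0,0],
    [0,0,0],
    [0,0,0],
    [0,0,0]
  ],
  "xyz": [
    [0,0,0.1],
    [0,0,0.2],
    [0,0,0.3],
    [0,0,0.4],
    [0,0,0.5],
    [0,0,0.6],
    [0,0,0.7],
    [0,0,0.7]
  ],
  "jaw": [1,1,1,1,1,1,1,1]
}}

```text
time_s: 19.45
eef_pos: [0.5248, 0.0278, 0.068]
eef_rot: [-0.0, 0.999, 0.045, 0.0]
wrist_force: [-0.0, 6.4, 2.4]
opening: 0.074
grasp_force: 60.7
```

>>> {"name": "send_rows", "arguments": {
  "dr": [
    [0,0,0],
    [0,0,0],
    [0,0,0],
    [0,0,0],
    [0,0,0],
    [0,0,0],
    [0,0,0],
    [0,0,0]
  ],
  "xyz": [
    [0,0,0.1],
    [0,0,0.2],
    [0,0,0.3],
    [0,0,0.4],
    [0,0,0.5],
    [0,0,0.6],
    [0,0,0.65],
    [0,0,0.65]
  ],
  "jaw": [1,1,1,1,1,1,1,1]
}}

```text
time_s: 20.45
eef_pos: [0.5243, 0.0282, 0.0611]
eef_rot: [-0.001, 0.999, 0.045, -0.0]
wrist_force: [0.7, 6.3, -0.4]
opening: 0.072
grasp_force: 60.5
```

>>> {"name": "send_rows", "arguments": {
  "dr": [
    [0,0,0],
    [0,0,0],
    [0,0,0],
    [0,0,0],
    [0,0,0],
    [0,0,0],
    [0,0,0],
    [0,0,0]
  ],
  "xyz": [
    [0,-0.05,0.08],
    [0,-0.05,0.16],
    [0,-0.05,0.22],
    [0,-0.05,0.26],
    [0,-0.05,0.3],
    [0,-0.05,0.33],
    [0,-0.05,0.33],
    [0,-0.05,0.33]
  ],
  "jaw": [1,1,1,1,1,1,1,1]
}}

```text
time_s: 21.45
eef_pos: [0.5243, 0.0284, 0.058]
eef_rot: [-0.0, 0.999, 0.045, -0.0]
wrist_force: [-1.4, 5.9, 2.3]
opening: 0.07
grasp_force: 60.8
```

>>> {"name": "send_rows", "arguments": {
  "dr": [
    [0,0,0],
    [0,0,0],
    [0,0,0],
    [0,0,0],
    [0,0,0],
    [0,0,0],
    [0,0,0],
    [0,0,0]
  ],
  "xyz": [
    [0,0,0.03],
    [0,0,0.06],
    [0,0,0.09],
    [0,0,0.12],
    [0,0,0.12],
    [0,0,0.12],
    [0,0,0.12],
    [0,0,0.12]
  ],
  "jaw": [1,1,1,1,1,1,1,1]
}}

```text
time_s: 22.45
eef_pos: [0.5243, 0.0284, 0.058]
eef_rot: [-0.0, 0.999, 0.046, -0.0]
wrist_force: [-7.0, 7.0, 14.3]
opening: 0.07
grasp_force: 62.5
```

The bar is on the floor: the height didn't change and the force rose 12 N. I'll release, retreat and check.

>>> {"name": "send_rows", "arguments": {
  "dr": [
    [0,0,0],
    [0,0,0],
    [0,0,0],
    [0,0,0],
    [0,0,0],
    [0,0,0],
    [0,0,0],
    [0,0,0]
  ],
  "xyz": [
    [0,0,-0.1],
    [0,0,-0.1],
    [0,0,-0.1],
    [0,0,-0.1],
    [0,0,-2],
    [0,0,-6],
    [0,0,-10],
    [0,0,-13]
  ],
  "jaw": [20,30,30,30,30,30,30,30]
}}

```text
time_s: 23.45
eef_pos: [0.5249, 0.0276, 0.1886]
eef_rot: [0.0, 0.999, 0.045, 0.001]
wrist_force: [0.3, -0.2, 0.6]
opening: 0.301
grasp_force: 0.0
```

```bash
python3 - <<'E'
from h import *
stat(); im,c=snap("w7")
cv2.imwrite("pics/w7v.png",cv2.resize(cv2.convertScaleAbs(im[70:270,140:440],alpha=1.4,beta=15),None,fx=2.6,fy=2.6,interpolation=cv2.INTER_CUBIC))
# bars' top strips measured at z=.052: bright low-saturation
T=c["world_from_camera"];K=c["camera_matrix"]
a=.0917;ux=np.array([np.cos(a),np.sin(a)]);u=np.array([-ux[1],ux[0]]);ic=np.array([.5176,.0993])
hsv=cv2.cvtColor(im,cv2.COLOR_BGR2HSV); m=((hsv[...,1]<45)&(hsv[...,2]>120)).astype(np.uint8); m[240:]=0
n,l,s,_=cv2.connectedComponentsWithStats(m)
for i in range(1,n):
    if s[i,4]>300 and s[i,3]>70:
        b=cv2.boxPoints(cv2.minAreaRect(np.argwhere(l==i)[:,::-1].astype(np.float32))); w=onz("wrist",b,.052,c)[:,:2]-ic
        print(s[i],np.c_[w@ux,w@u]*1000)
E
```

```text
t 23.45 p [0.5249 0.0276 0.1886] yaw 0.09078161940960225 F [ 0.275  -0.1983  0.6025] T [-0.0163  0.0086 -0.01  ] op 0.301 g 0.0
[ 151  131   34  109 1908] [[-49.356  102.0586]
 [ 60.1264  80.5366]
 [ 56.97    45.9858]
 [-48.5901  62.6935]]
```

View pics/w7v.png

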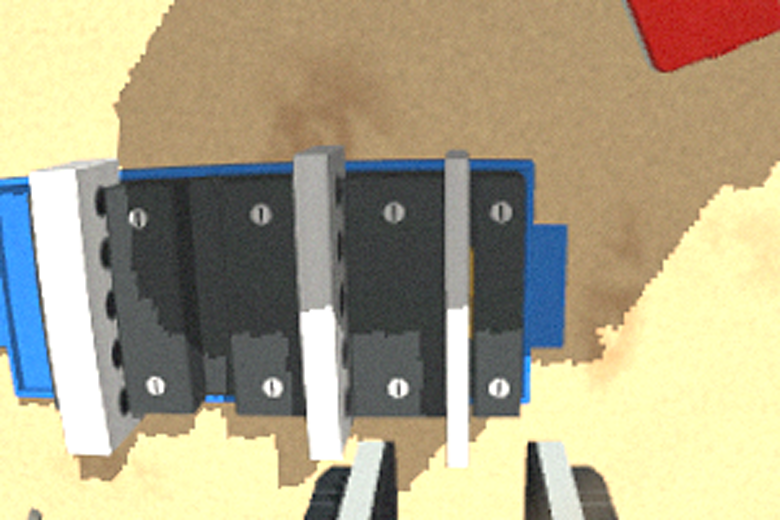

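Both bars stand upright and parallel, bar 12 at (320,305) and bar 8 at (457,310). One numeric check before handing in.

```bash
python3 - <<'E'
from h import *
c=load("w7"); a=.0917;ux=np.array([np.cos(a),np.sin(a)]);u=np.array([-ux[1],ux[0]]);ic=np.array([.5176,.0993])
for l in([(295,157),(328,153),(310,460),(343,455)],[(446,160),(468,158),(447,467),(468,466)]):
    w=onz("wrist",np.array(l)/2.6+[140,70],.052,c)[:,:2]-ic; q=np.c_[w@ux,w@u]*1000; f,g=q[:2].mean(0),q[2:].mean(0)
    print("mid",(f+g)/2,"len",np.linalg.norm(f-g),"skew",(f-g)[1]/110,"thick",np.linalg.norm(q[0]-q[1]))
E
```

```text
mid [  1.0881 -23.8589] len 107.98978980485592 skew -0.0015330066666943507 thick 11.052854207796763
mid [ -1.5195 -71.2909] len 109.22094857214697 skew -5.8027228661087933e-05 thick 7.115186828245137
```

```bash
python3 -c "
from bench import ctrl
print(ctrl.hand_in())"
```

```text
the job is handed in; nothing more can be done
None
```

Both bars are pressed down to their slot floors, the 12 mm bar in the third slot and the 8 mm bar in the fourth. Both are centred within about 2 mm and in line with the slots, and the job was handed in at about 23.5 s; the hand-in gave no verdict.

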